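# Hang the scrap pail on the counter bar with an S-hook

## Robot

A 7-joint arm with a two-finger parallel gripper is mounted at the origin on the work surface; the furniture and walls round the work are solid. World frame = base frame: x ahead of the robot, y to its left, z up, the work surface at z = 0. Lengths are in m, angles in rad, forces in N, time in s.
With the tool pointing down it reaches from about 0.425 to 0.925 m from the base axis. Payload 6.8 kg.
Tool frame: the origin (TCP) lies at the very end of the fingers, on their centre line; the grasp point (between the pads) lies 19 mm behind it; z points along the fingers, y is the line along which they close (so a half turn about z gives the same grasp; the last joint's range is limited). The gripper opens to 85 mm and grips with 20 to 120 N. Pads are 22 mm wide; open, the fingers measure 114 mm over their backs; the gripper's body (76 mm by 85 mm) begins 54 mm behind the grasp point. The pads swing forward as they close: fully open they stand 13 mm farther back than shut.
Start: joints at [-1.217, 0.477, 0.022, 1.555, -0.011, 1.109, -0.083], TCP at [0.301, 0.604, 0.231] pointing down, gripper open.
Joint ranges: [-2.96, 2.96], [-0.34, 2.1], [-1.41, 1.46], [0.24, 2.44], [-1.37, 4.51], [0.17, 1.92], [-2.96, 2.96]. Speed limits (rad/s): [2.39, 2.39, 3.14, 3.14, 3.14, 3.14, 3.14].

## Interface

Orientations are given as a rotation vector (axis times angle).
In Python, from bench import get_obs, grab_frame, hand_in gives the robot as it stands.
- The arm moves only by the tool drive_tool, never from a script. Its argument "rows" is a list of rows, each an object with "offset": the shift along the tool's x, y, z as a fraction of full scale, a list of three; "rotation": the turn, a rotation vector about the tool's x, y, z as a fraction of full scale, a list of three; "claw": the opening, from 0 (shut) to 1 (fully open). In form: [{"offset": [tx, ty, tz], "rotation": [wx, wy, wz], "claw": claw}, ...]. A call has 1 to 20 rows; each row is the pose to reach, as a shift and turn from the pose commanded when the call began, along the tool's axes at that moment; what a row does not reach only later rows make up. Full scale, the value 1, is 0.15 m for a shift and 2 rad for a turn. A row lasts 1/12 s, in which the tool goes at most 41.7 mm and 7.16 degrees, less where a joint would pass 70% of its speed; a pose out of reach is approached as far as the arm can. A call with a number of a shift or a turn outside -1 to 1 is refused whole. A call with a gripper value outside its range is refused whole. The fingers move at their own pace and stop on an object; "force" is the grip in N (left out, the last holds). Time passes only in rows, so rows that repeat a pose let the fingers close. It gives the time, the measured TCP pose, the force, the opening and the grip force at its end, in the units of the state.
- get_obs(): the state, without advancing time (a new reading comes with each control period).
- grab_frame(name): name is "scene" or "top"; returns a dict with "frame" (400x640x3 uint8, red, green, blue), "z_map" (400x640 float32, m along the optical axis (not along the pixel's ray), 0 where there is no reading), "vfov" (degrees; the focal length in pixels is half the picture's height over the tangent of half this angle, whatever the lens; pixels are square), "cx", "cy" (the principal point, pixels), "D" ([k1, k2, p1, p2, k3] as OpenCV has them; the pictures are not rectified), "R" (3x3) and "t" (3): a world point X has camera coordinates R X + t. Camera axes: x right, y down, z forward; pixel columns grow to the right and rows downward; lengths in m; the calibration is good to about 2 mm. A picture is of the moment at which its call begins.
- hand_in(): hands the job in; it is judged then, once.
The state is a dict: "clock": time; "joints": joint angles; "qvel": joint speeds; "tau": joint torques, N m; "tcp_pos": TCP position; "orientation": TCP orientation; "contact_force": force on the tool from outside, world axes, zero at the start; "moment": the same for the moment, N m; "grip_width": finger opening in m; "gripper_force": force on a finger pad.
Only numpy, scipy, OpenCV 4.12 (cv2) and the standard library are available. Lean on these libraries where they do the work, as an engineer would, in place of code of your own. Each camera call takes 0.05 s, during which the arm holds its last target. There are 200 camera calls.

## Task

The scrap pail with the eggshells is in the way and too messy to touch: take the S-hook off the hanging bar, fish the pail up by its wire handle with the hook, and hang hook and pail together back on the bar, so that the pail hangs free and still. Touch only the S-hook, never the pail or its handle, keep the eggshells in the pail, and leave the other things standing where they are.

Things in the scene. Friction and masses are not known exactly. Their poses are not given: they have to be found in the camera images.
- stand: Counter-top hanging bar, fixed: light wooden foot 110 x 400 x 12 mm (x, y, z) with a bent steel tube, 12 mm thick: uprights at y = -180 and +180 mm, joined by a level bar. Origin: centre of the underside, on the table; x crosses the bar, away from the robot at yaw 0; y along the bar. A small steel ladle, part of it, hangs at y = -140 mm.
- bar_mid (a point): Middle of the stand's level bar, on the tube's axis, 345 mm above the table (top of the tube at 351 mm); same axes as the stand. The bar is straight from y = -155 to +155 mm and free for the hook with the pail under it from y = 0 to +90 mm.
- s_hook: Loose S-hook hanging on the bar: 8 mm steel rod, 186 mm high, 44 mm wide, 0.12 kg, S in its x-z plane, z up. Origin: middle of the shank, which slants from x = -17, z = +66 mm to x = +17, z = -66 mm. Its x and the stand's x start within 0.2 rad. The bar's axis runs 79 mm above the origin, so fingers from straight above hit it: come tilted, from the stand's -x side.
- hook_top (a point): Centre of the S-hook's upper bend, z = +71 mm from its origin (337 mm above the table when hung). Bend: inner radius 14 mm, inside of its crown 14 mm above this point; it opens downward, its free end at x = +18 mm pointing down and ending 4 mm below this point.
- hook_low (a point): Centre of the S-hook's lower bend, z = -71 mm from its origin. Bend: inner radius 14 mm, inside of its bottom 14 mm below this point; it opens upward, its free end at x = -18 mm (so it faces the stand's -x side) pointing up and ending 4 mm above this point.
- pail: Small loose metal scrap pail, 80 mm high, 104 mm across the foot, 125 mm across the rim, with two eggshells in it (together 1.6 to 3.2 N). Origin: centre of its underside, z up. Its wire handle (a bail, 5 mm wire) swings about the pail's y axis and reaches 68 mm to either side at the pivots.
- bail_pivot (a point): Middle of the pail handle's pivot axis (along the pail's y), 73 mm above the pail's underside. The handle is an arch: a V notch 18 mm wide at mid-crown peaks 75 mm from it, its shoulders 67 mm. It stays where left, up to 0.7 rad (a stop) either way toward the pail's -x or +x: crown 124 to 148 mm above the table. Its angle is not reported: look or feel for it.
- eggshell_1: One brown half-empty eggshell, about 47 mm, loose in the pail. Origin: its underside.
- eggshell_2: The other eggshell, about 46 mm, loose in the pail. Origin: its underside.
- sauce_cup: Bystander: white sauce cup with a spoon in it, 88 x 140 x 72 mm. Origin: centre of its underside.
- plum: Bystander: dark plum, 49 mm across, 46 mm high. Origin: centre of its underside.
- mandarin: Bystander: mandarin, 63 mm across, 52 mm high. Origin: centre of its underside.

How it is judged:
On the way:
1. the pail hangs on the S-hook alone, clear of the table, with the S-hook off the bar (height (world z) of pail above 0.025 m and contact force between pail and s_hook above 1 N and contact force between s_hook and stand below 0.1 N), for 0.2 s.
At the end, for the whole second after the job is handed in: The S-hook, let go, hangs by its upper bend on the bar (bend centre within 12 mm of the bar line); the pail hangs by its handle in the lower bend, within 20 mm of straight below it, upright within 0.2 rad, clear of the foot, slower than 80 mm/s, both eggshells in it (x of hook_top in the frame of stand between -0.012 and 0.012 m and y of hook_top in the frame of stand between -0.165 and 0.165 m and z of hook_top in the frame of stand between 0.325 and 0.35 m and contact force between s_hook and stand above 1 N and contact force between pail and s_hook above 1 N and height (world z) of pail above 0.018 m and horizontal distance between pail and hook_low below 0.02 m and angle between pail's own z axis and vertical below 0.2 rad and linear speed of pail below 0.08 m/s and contact force between the fingers and s_hook below 0.1 N and horizontal distance between each of eggshell_1, eggshell_2 and pail below 0.055 m and z of eggshell_1 in the frame of pail between -0.005 and 0.075 m and z of eggshell_2 in the frame of pail between -0.005 and 0.075 m); the robot touches nothing.
It fails at once if the gripper or arm touches the pail or its handle (contact force between any of the fingers, the arm and pail above 0.5 N).
It fails at once if a bystander is moved more than 30 mm (distance of any of sauce_cup, mandarin, plum from where it was at the start of the episode above 0.03 m).
It fails at once if an eggshell leaves the pail (distance between any of eggshell_1, eggshell_2 and pail above 0.12 m).
It also fails if it takes over 69 s, if anything falls off the work surface, if the arm or the gripper's body presses on something with over 40 N, if the wrist force passes 120 N, or if a joint passes its speed limit or range.

## Working session

There is one attempt and no reset: what is moved stays moved. The work goes in short steps, Python scripts to look and compute and a tool call to move; the robot and the scene stay as the last step left them, time stands still between calls to the robot, and variables do not carry over. Pictures are saved under pics/ and viewed, at most 10 in all, crops included, and the job is handed in when it is done.

Besides the shell and the picture viewer there is one more tool, called after "Request:" by a JSON object that holds its "fn" and its "kwargs". drive_tool: Moves the arm, as the interface text tells. Its arguments: {"type":"object","properties":{"rows":{"type":"array","items":{"type":"object","properties":{"offset":{"type":"array","items":{"type":"number"}},"rotation":{"type":"array","items":{"type":"number"}},"claw":{"type":"number"}}}},"force":{"type":"number"}},"required":["rows"]}

```bash
mkdir -p pics; cat > h.py <<'E'
import numpy as np, cv2, pickle
from bench import get_obs, grab_frame
def K(f):
    h=f["frame"].shape[0]; fl=h/2/np.tan(np.radians(f["vfov"])/2)
    return np.array([[fl,0,f["cx"]],[0,fl,f["cy"]],[0,0,1.]])
def shot(n,save):
    f=grab_frame(n); pickle.dump(f,open(f"pics/{save}.pkl","wb"))
    cv2.imwrite(f"pics/{save}.png",f["frame"][:,:,::-1]); return f
def load(s): return pickle.load(open(f"pics/{s}.pkl","rb"))
def rays(f,px):
    u=cv2.undistortPoints(np.array(px,float).reshape(-1,1,2),K(f),np.array(f["D"],float)).reshape(-1,2)
    d=np.c_[u,np.ones(len(u))]@f["R"]; return -f["R"].T@f["t"],d
def onz(f,px,z):
    o,d=rays(f,px); return o+d*((z-o[2])/d[:,2])[:,None]
def deep(f,px):
    o,d=rays(f,px); px=np.array(px).astype(int); return o+d*f["z_map"][px[:,1],px[:,0]][:,None]
def proj(f,X):
    r=cv2.Rodrigues(np.array(f["R"],float))[0]
    return cv2.projectPoints(np.array(X,float).reshape(-1,1,3),r,np.array(f["t"],float),K(f),np.array(f["D"],float))[0].reshape(-1,2)
def cloud(f):
    v,u=np.mgrid[:f["frame"].shape[0],:f["frame"].shape[1]]
    px=np.c_[u.ravel(),v.ravel()]; return deep(f,px).reshape(*u.shape,3)
E
python3 - <<'E'
from h import *
for n in("scene","top"):
    f=shot(n,n+"0"); print(n,f["vfov"],f["D"],-f["R"].T@f["t"],f["R"][2])
print(get_obs())
E
```

```text
scene 46.65416527034098 [-0.13186815  0.          0.          0.          0.        ] [0.12435977 0.59647789 0.94782915] [ 0.41939921 -0.49765038 -0.75924199]
top 48.394464472266904 [-0.08487101  0.          0.          0.          0.        ] [0.44992183 0.08689624 1.19501404] [ 0.08585222  0.00817422 -0.99627435]
{'clock': 0.1, 'joints': array([-1.21708133,  0.47771729,  0.02234977,  1.55633098, -0.01153459,
        1.10928003, -0.08312142]), 'qvel': array([ 0.0008622 , -0.00137319,  0.00130236, -0.00256215, -0.0006004 ,
       -0.00070178,  0.00038953]), 'tau': array([ 5.04709227e-03, -5.97754955e+01,  1.61373485e+00, -2.81953830e+01,
        1.27875686e-02,  5.03075935e-03,  4.62387078e-06]), 'tcp_pos': array([0.30053502, 0.60382527, 0.23043227]), 'orientation': array([-7.18958639e-01, -3.05792923e+00,  2.48665844e-03]), 'contact_force': array([ 0.37163509, -0.51039547, -0.28822496]), 'moment': array([0.01278707, 0.02895385, 0.02250908]), 'gripper_force': 0.0, 'grip_width': 0.08527729926319225}
```

View pics/scene0.png

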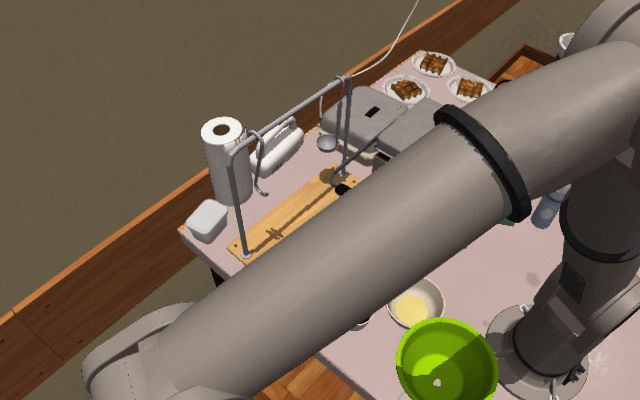

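View pics/top0.png

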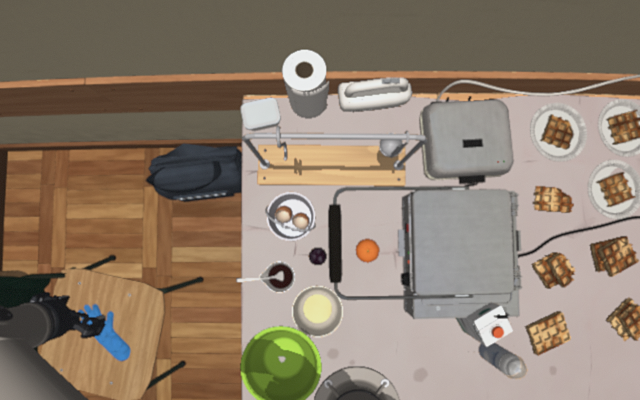

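The scene view shows the stand's bar from about (235,155) to (345,80) and the S-hook at (258,165); the arm hides the pail. In the top view the bar runs (275,135)–(425,138), the hook is at (284,148), the pail at (290,216), the plum at (318,256), the mandarin at (368,250) and the sauce cup at (280,276).

```bash
python3 - <<'E'
from h import *
f=load("top0"); P=cloud(f); 
c=f["frame"][120:250,235:435]
cv2.imwrite("pics/c1.png",cv2.resize(c[:,:,::-1],None,fx=4,fy=4,interpolation=cv2.INTER_NEAREST))
reg=np.zeros(P.shape[:2],bool); reg[120:180,255:435]=1
m=reg&(P[...,2]>.335)&(P[...,2]<.36)
b=P[m]; print("bar n",len(b)); 
r=cv2.fitLine(b[:,:2].astype(np.float32),cv2.DIST_HUBER,0,.01,.01).ravel(); print("bar",r, b.min(0),b.max(0), np.median(b[:,2]))
# uprights / foot edges via wood at z~12mm
w=reg.copy(); hsv=cv2.cvtColor(f["frame"],cv2.COLOR_RGB2HSV)
reg[140:195,255:435]=1
w=reg&(hsv[...,1]>80)&(abs(P[...,2]-.012)<.008); w=P[w]; print("foot",len(w),cv2.minAreaRect(w[:,:2].astype(np.float32)),np.median(w[:,2]))
for u,v in [(250,205),(330,220),(290,270)]: print("table",P[v,u])
# hook pts: below bar near col 275-300, above foot
reg[:]=0; reg[125:170,272:300]=1
m=reg&(P[...,2]>.1)&(P[...,2]<.33)
for v,u in np.argwhere(m): print(u,v,P[v,u].round(3))
E
```

```text
bar n 1149
bar [0.01697705 0.9998559  0.64803475 0.05415469] [ 0.62998292 -0.11857455  0.33574463] [0.6707203  0.21412886 0.35986924] 0.3496334861074356
foot 5244 ((0.6502217650413513, 0.05924913287162781), (0.39944523572921753, 0.10862591862678528), 89.0202407836914) 0.011831050331495896
table [0.54318299 0.27811159 0.00563361]
table [0.49229453 0.06751866 0.20821178]
table [0.37097276 0.16916593 0.03292144]
283 142 [0.663 0.169 0.237]
284 142 [0.666 0.168 0.222]
285 142 [0.67  0.167 0.206]
281 143 [0.65  0.169 0.285]
282 143 [0.651 0.168 0.279]
283 143 [0.654 0.167 0.265]
284 143 [0.659 0.166 0.245]
285 143 [0.664 0.166 0.22 ]
281 144 [0.642 0.167 0.314]
282 144 [0.645 0.166 0.299]
283 144 [0.649 0.166 0.279]
284 144 [0.654 0.165 0.255]
285 144 [0.661 0.166 0.225]
286 144 [0.668 0.166 0.192]
281 145 [0.636 0.165 0.33 ]
282 145 [0.641 0.165 0.306]
283 145 [0.646 0.165 0.283]
284 145 [0.654 0.166 0.248]
285 145 [0.665 0.168 0.194]
286 145 [0.667 0.166 0.188]
282 146 [0.639 0.165 0.305]
283 146 [0.664 0.173 0.188]
284 146 [0.664 0.171 0.188]
285 146 [0.665 0.169 0.187]
286 146 [0.664 
[... 432 characters left out ...]

286 151 [0.654 0.167 0.182]
284 152 [0.652 0.172 0.18 ]
285 152 [0.651 0.169 0.182]
286 152 [0.652 0.167 0.18 ]
284 153 [0.65  0.172 0.179]
285 153 [0.65  0.169 0.18 ]
286 153 [0.649 0.167 0.181]
284 154 [0.647 0.172 0.18 ]
285 154 [0.647 0.169 0.183]
286 154 [0.647 0.167 0.181]
284 155 [0.644 0.171 0.183]
285 155 [0.644 0.169 0.184]
286 155 [0.644 0.167 0.182]
284 156 [0.642 0.172 0.18 ]
285 156 [0.641 0.169 0.186]
286 156 [0.642 0.167 0.182]
284 157 [0.639 0.171 0.185]
285 157 [0.639 0.169 0.186]
286 157 [0.639 0.167 0.187]
284 158 [0.634 0.17  0.2  ]
285 158 [0.634 0.168 0.199]
286 158 [0.635 0.166 0.197]
284 159 [0.633 0.171 0.194]
285 159 [0.632 0.168 0.197]
286 159 [0.632 0.166 0.197]
```

View pics/c1.png

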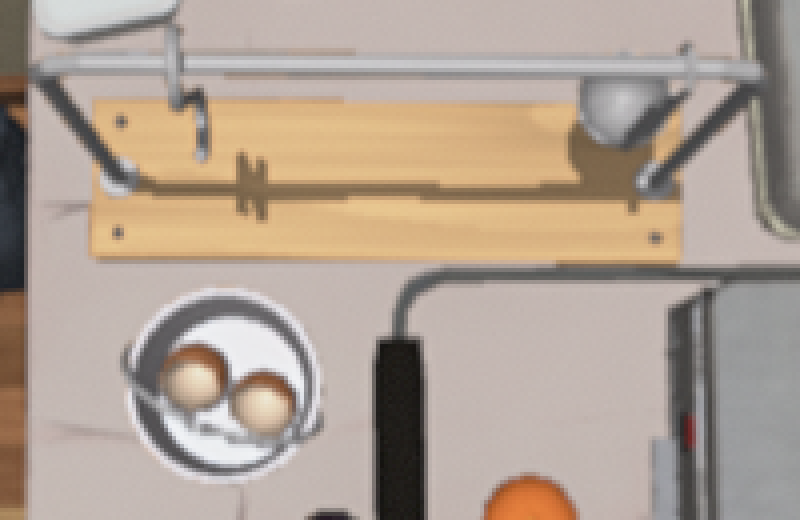

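The crop shows the hook hanging at crop (172–203, 30–155) and the pail with its bail leaning toward the robot. Its pivots are at crop (127,360) and (318,420), and the crown/notch is near (215,430).

```bash
cat >> h.py <<'E'
from scipy.spatial.transform import Rotation as Ro
def target(t,yaw,sgn):
    z=np.array([np.sin(t)*np.cos(yaw),np.sin(t)*np.sin(yaw),-np.cos(t)]); y=sgn*np.array([-np.sin(yaw),np.cos(yaw),0])
    return Ro.from_matrix(np.c_[np.cross(y,z),y,z])
def move(p,R,p0=None,R0=None):
    o=get_obs(); p0=o["tcp_pos"] if p0 is None else p0; R0=Ro.from_rotvec(o["orientation"]) if R0 is None else R0
    d=R0.inv().apply(np.array(p)-p0)/.15; w=(R0.inv()*R).as_rotvec()/2
    return d.round(3),w.round(3)
E
python3 - <<'E'
from h import *
f=load("top0"); P=cloud(f)
px=[(266.7,210),(314.5,225),(289,226.5)]
print("pivots@.073",onz(f,px[:2],.073)); print("crown@.135",onz(f,px[2:],.135))
m=np.zeros(P.shape[:2],bool); m[185:245,262:322]=1
rim=P[m&(abs(P[...,2]-.080)<.004)]; print("rim n",len(rim),cv2.minEnclosingCircle(rim[:,:2].astype(np.float32)))
ba=P[m&(P[...,2]>.088)]; print("bail n",len(ba)); print(ba[np.argsort(ba[:,2])][::max(1,len(ba)//25)].round(3))
m[:]=0; m[180:310,325:520]=1
for a in [(335,200),(335,240),(335,270),(335,190),(360,188),(400,188),(450,250)]: print(a,P[a[1],a[0]].round(3))
o=get_obs(); R=Ro.from_rotvec(o["orientation"]); print(R.as_matrix().round(2))
for s in(1,-1): print(s,move([.5,.3,.45],target(.785,0,s)))
E
```

```text
pivots@.073 [[0.52481731 0.22475245 0.073     ]
 [0.48585551 0.10404342 0.073     ]]
crown@.135 [[0.48082252 0.16386282 0.135     ]]
rim n 294 ((0.5088239908218384, 0.1642497181892395), 0.06680123507976532)
bail n 134
[[0.525 0.11  0.089]
 [0.48  0.11  0.094]
 [0.478 0.11  0.102]
 [0.52  0.225 0.105]
 [0.473 0.117 0.109]
 [0.473 0.124 0.112]
 [0.512 0.219 0.117]
 [0.51  0.216 0.117]
 [0.505 0.213 0.121]
 [0.475 0.131 0.123]
 [0.502 0.21  0.124]
 [0.475 0.136 0.125]
 [0.497 0.205 0.128]
 [0.497 0.203 0.13 ]
 [0.475 0.152 0.131]
 [0.477 0.159 0.132]
 [0.475 0.15  0.133]
 [0.489 0.186 0.133]
 [0.487 0.185 0.134]
 [0.477 0.154 0.135]
 [0.484 0.178 0.138]
 [0.48  0.168 0.139]
 [0.48  0.178 0.141]
 [0.48  0.175 0.143]
 [0.45  0.087 1.195]
 [0.45  0.087 1.195]
 [0.45  0.087 1.195]]
(335, 200) [0.537 0.056 0.199]
(335, 240) [0.448 0.057 0.212]
(335, 270) [0.382 0.058 0.209]
(335, 190) [ 0.582  0.049 -0.   ]
(360, 188) [ 0.564 -0.001  0.197]
(400, 188) [ 0.563 -0.091  0.2  ]
(450, 250) [ 0.423 -0.198  0.208]
[[-0.9   0.45 -0.  ]
 [ 0.45  0.9  -0.  ]
 [-0.   -0.   -1.  ]]
1 (array([-2.093, -1.223, -1.462]), array([-0.091, -0.385, -0.219]))
-1 (array([-2.093, -1.223, -1.462]), array([-0.518,  0.123,  1.25 ]))
```

Pail centre is about (0.507, 0.165), yaw about -0.31. The notch is about (0.479, 0.172, 0.140), with the bail leaning toward -x. The hook shank at the planned grasp height is about (0.654, 0.1675, 0.254). All of these agree with the heights in the text. Next I move toward the pre-grasp pose.

Request:
{"fn": "drive_tool", "kwargs": {"rows": [{"offset": [0,0,-1],"rotation": [0,0,0],"claw": 0.5},{"offset": [0,0,-1],"rotation": [0,0,0],"claw": 0.5},{"offset": [0,0,-1],"rotation": [0,0,0],"claw": 0.5},{"offset": [0,0,-1],"rotation": [0,0,0],"claw": 0.5},{"offset": [-1,-0.6,-1],"rotation": [0,0,-0.2],"claw": 0.5},{"offset": [-1,-0.6,-1],"rotation": [0,0,-0.2],"claw": 0.5},{"offset": [-1,-0.6,-1],"rotation": [0,0,-0.2],"claw": 0.5},{"offset": [-1,-0.6,-1],"rotation": [0,0,-0.2],"claw": 0.5},{"offset": [-1,-0.6,-1],"rotation": [0,0,-0.2],"claw": 0.5}]}}

```text
clock: 0.85
tcp_pos: [0.4008, 0.4493, 0.3816]
orientation: [0.112, 3.137, -0.005]
contact_force: [2.1, -0.6, 0.4]
grip_width: 0.0427
gripper_force: 0.0
```

```bash
python3 - <<'E'
from h import *
o=get_obs(); print(o["tcp_pos"],o["joints"].round(3),o["clock"])
print(move([.47,.3,.4],target(.873,0,1)))
E
```

```text
[0.40082255 0.44928374 0.38156762] [-0.973  0.256  0.032  1.534 -0.004  1.352  0.558] 0.85
(array([-0.531, -0.96 , -0.118]), array([-0.017, -0.435, -0.033]))
```

Request:
{"fn": "drive_tool", "kwargs": {"rows": [{"offset": [-0.25,-0.5,-0.1],"rotation": [-0.017,-0.2,-0.033],"claw": 0.5},{"offset": [-0.25,-0.5,-0.1],"rotation": [-0.017,-0.2,-0.033],"claw": 0.5},{"offset": [-0.53,-0.96,-0.12],"rotation": [-0.017,-0.435,-0.033],"claw": 0.5},{"offset": [-0.53,-0.96,-0.12],"rotation": [-0.017,-0.435,-0.033],"claw": 0.5},{"offset": [-0.53,-0.96,-0.12],"rotation": [-0.017,-0.435,-0.033],"claw": 0.5},{"offset": [-0.53,-0.96,-0.12],"rotation": [-0.017,-0.435,-0.033],"claw": 0.5},{"offset": [-0.53,-0.96,-0.12],"rotation": [-0.017,-0.435,-0.033],"claw": 0.5},{"offset": [-0.53,-0.96,-0.12],"rotation": [-0.017,-0.435,-0.033],"claw": 0.5},{"offset": [-0.53,-0.96,-0.12],"rotation": [-0.017,-0.435,-0.033],"claw": 0.5},{"offset": [-0.53,-0.96,-0.12],"rotation": [-0.017,-0.435,-0.033],"claw": 0.5}]}}

```text
clock: 1.68
tcp_pos: [0.4657, 0.3083, 0.3995]
orientation: [-0.009, 2.274, 0.008]
contact_force: [0.0, 0.4, -0.6]
grip_width: 0.0428
gripper_force: 0.0
```

```bash
python3 - <<'E'
from h import *
o=get_obs(); print(o["tcp_pos"],o["joints"].round(3),o["clock"],Ro.from_rotvec(o["orientation"]).as_matrix().round(3))
print(move([.592,.168,.306],target(.873,0,1)))
f=shot("scene","s1")
cv2.imwrite("pics/s1c.png",cv2.resize(f["frame"][60:280,160:420,::-1],None,fx=3,fy=2.7))
E
```

```text
[0.46572374 0.3083136  0.39951728] [-1.026 -0.089 -0.089  2.135  1.012  0.922 -0.114] 1.6833 [[-0.647 -0.009  0.763]
 [-0.004  1.     0.009]
 [-0.763  0.003 -0.647]]
(array([-0.065, -0.945,  1.037]), array([ 0.004, -0.003,  0.002]))
```

View pics/s1c.png

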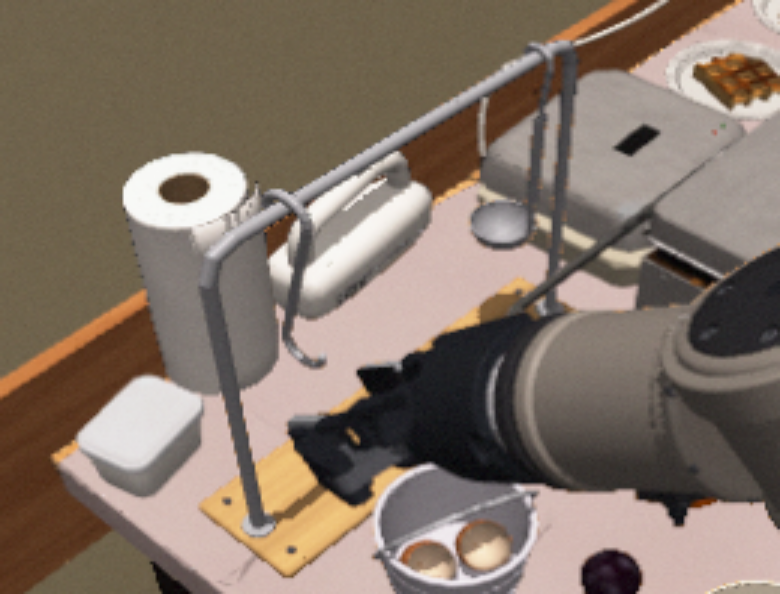

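The scene view shows the hook free at crop (300,200)–(315,360), the open gripper in front of the bar, and the pail's bail across the eggshells at crop (380,555)–(535,495). I check the hook and the notch in this second view.

```bash
python3 - <<'E'
from h import *
f=load("s1"); P=cloud(f)
m=np.zeros(P.shape[:2],bool); m[125:205,245:275]=1
h=P[m&(abs(P[...,1]-.168)<.02)&(P[...,0]>.6)&(P[...,0]<.72)&(P[...,2]<.331)&(P[...,2]>.15)]
for z in np.arange(.17,.335,.015):
    q=h[abs(h[:,2]-z)<.0075]; 
    if len(q): print(z.round(3),len(q),q.min(0).round(3),np.median(q,0).round(3),q.max(0).round(3))
m[:]=0; m[225:285,275:345]=1
b=P[m&(P[...,2]>.10)&(P[...,2]<.16)&(P[...,0]<.56)&(P[...,1]>.09)&(P[...,1]<.24)]
print(len(b)); b=b[np.argsort(b[:,1])]; print(b[::max(1,len(b)//22)].round(3))
t=load("top0"); print("pred of notch in scene",proj(f,[.479,.172,.140])," hook pts",proj(f,[[.654,.1675,.254]]))
E
```

```text
0.17 2 [0.642 0.173 0.174] [0.646 0.173 0.175] [0.649 0.173 0.177]
0.185 56 [0.629 0.167 0.178] [0.653 0.171 0.183] [0.668 0.175 0.191]
0.2 24 [0.628 0.167 0.193] [0.662 0.172 0.197] [0.669 0.175 0.206]
0.215 16 [0.657 0.168 0.209] [0.661 0.172 0.215] [0.665 0.175 0.222]
0.23 15 [0.653 0.17  0.223] [0.657 0.173 0.231] [0.661 0.175 0.237]
0.245 16 [0.65  0.169 0.238] [0.653 0.173 0.245] [0.656 0.174 0.252]
0.26 15 [0.646 0.167 0.253] [0.649 0.172 0.258] [0.655 0.175 0.266]
0.275 18 [0.642 0.168 0.269] [0.645 0.172 0.274] [0.65  0.174 0.281]
0.29 20 [0.637 0.168 0.283] [0.641 0.172 0.29 ] [0.645 0.174 0.297]
0.305 17 [0.634 0.167 0.298] [0.638 0.172 0.305] [0.644 0.174 0.312]
0.32 20 [0.629 0.167 0.313] [0.633 0.172 0.319] [0.64  0.173 0.327]
0.335 5 [0.628 0.169 0.329] [0.631 0.171 0.33 ] [0.634 0.173 0.331]
125
[[0.47  0.118 0.107]
 [0.469 0.127 0.115]
 [0.468 0.135 0.12 ]
 [0.471 0.142 0.129]
 [0.471 0.149 0.131]
 [0.472 0.154 0.132]
 [0.473 0.16  0.135]
 [0.472 0.164 0.135]
 [0.475 0.171 0.141]
 [0.475 0.174 0.141]
 [0.476 0.179 0.142]
 [0.48  0.181 0.136]
 [0.484 0.185 0.132]
 [0.487 0.188 0.133]
 [0.488 0.193 0.133]
 [0.488 0.197 0.134]
 [0.494 0.2   0.128]
 [0.495 0.205 0.125]
 [0.501 0.208 0.126]
 [0.501 0.211 0.125]
 [0.507 0.213 0.118]
 [0.505 0.216 0.116]
 [0.508 0.219 0.117]
 [0.508 0.222 0.115]
 [0.512 0.224 0.106]]
pred of notch in scene [[319.09160256 246.47787789]]  hook pts [[258.06495889 167.44473002]]
```

Request:
{"fn": "drive_tool", "kwargs": {"rows": [{"offset": [-0.06,-0.48,0.0],"rotation": [0,0,0],"claw": 0.5},{"offset": [-0.06,-0.94,0.0],"rotation": [0,0,0],"claw": 0.5},{"offset": [-0.06,-0.94,0.0],"rotation": [0,0,0],"claw": 0.5},{"offset": [-0.06,-0.94,0.0],"rotation": [0,0,0],"claw": 0.5},{"offset": [-0.06,-0.94,0.0],"rotation": [0,0,0],"claw": 0.5},{"offset": [-0.06,-0.94,0.3],"rotation": [0,0,0],"claw": 0.5},{"offset": [-0.06,-0.94,0.6],"rotation": [0,0,0],"claw": 0.5},{"offset": [-0.06,-0.94,0.6],"rotation": [0,0,0],"claw": 0.5},{"offset": [-0.06,-0.94,0.6],"rotation": [0,0,0],"claw": 0.5}]}}

```text
clock: 2.48
tcp_pos: [0.5431, 0.1676, 0.3462]
orientation: [-0.007, 2.274, 0.004]
contact_force: [0.2, -0.0, 0.6]
grip_width: 0.0428
gripper_force: 0.0
```

Request:
{"fn": "drive_tool", "kwargs": {"rows": [{"offset": [0,0.01,0.25],"rotation": [0,0,0],"claw": 0.5},{"offset": [0,0.01,0.5],"rotation": [0,0,0],"claw": 0.5},{"offset": [-0.005,0.01,0.65],"rotation": [0,0,0],"claw": 0.5},{"offset": [-0.01,0.01,0.75],"rotation": [0,0,0],"claw": 0.5},{"offset": [-0.01,0.01,0.85],"rotation": [0,0,0],"claw": 0.5},{"offset": [-0.01,0.01,0.95],"rotation": [0,0,0],"claw": 0.5},{"offset": [-0.01,0.01,1.0],"rotation": [0,0,0],"claw": 0.5},{"offset": [-0.01,0.01,1.0],"rotation": [0,0,0],"claw": 0.5}]}}

```text
clock: 3.15
tcp_pos: [0.6585, 0.1723, 0.2531]
orientation: [-0.01, 2.269, 0.009]
contact_force: [-0.6, -0.4, 0.6]
grip_width: 0.0427
gripper_force: 0.0
```

```bash
python3 - <<'E'
from h import *
o=get_obs(); print(o["tcp_pos"],o["joints"].round(3),o["contact_force"])
print(move([.668,.1695,.242],target(.873,0,1)))
f=shot("scene","s2"); print(proj(f,[.653,.1695,.254]))
cv2.imwrite("pics/s2c.png",cv2.resize(f["frame"][100:240,200:360,::-1],None,fx=4.5,fy=4))
E
```

```text
[0.65851197 0.17225358 0.25314765] [-0.734  0.226  0.228  2.197  1.766  0.346 -0.587] [-0.62509537 -0.39833346  0.57475924]
(array([ 0.016, -0.019,  0.096]), array([ 0.005, -0.   ,  0.002]))
[[257.70385349 168.19054566]]
```

View pics/s2c.png

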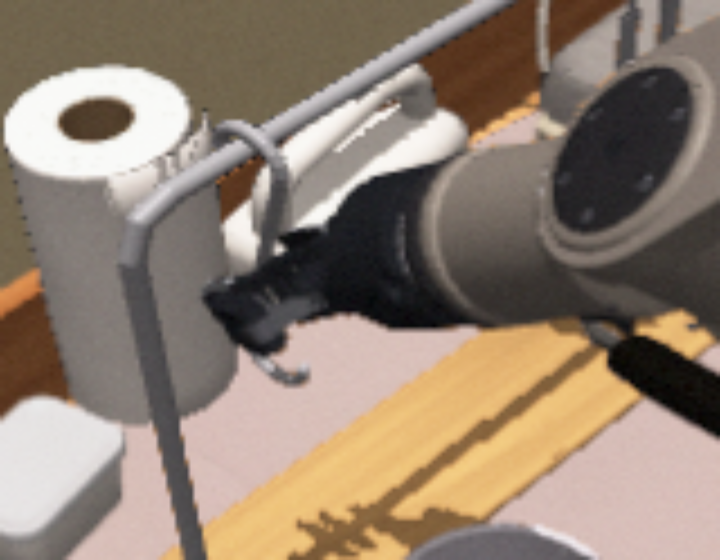

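The hook's shank stands between the fingers at crop (265,280), with the lower bend showing below at (285,375). I advance the last 14 mm and close.

Request:
{"fn": "drive_tool", "kwargs": {"force": 100, "rows": [{"offset": [0.01,-0.02,0.05],"rotation": [0.005,0,0],"claw": 0.5},{"offset": [0.016,-0.02,0.096],"rotation": [0.005,0,0],"claw": 0.5},{"offset": [0.016,-0.02,0.096],"rotation": [0.005,0,0],"claw": 0.5},{"offset": [0.016,-0.02,0.096],"rotation": [0.005,0,0],"claw": 0.3},{"offset": [0.016,-0.02,0.096],"rotation": [0.005,0,0],"claw": 0.2},{"offset": [0.016,-0.02,0.096],"rotation": [0.005,0,0],"claw": 0.1},{"offset": [0.016,-0.02,0.096],"rotation": [0.005,0,0],"claw": 0},{"offset": [0.016,-0.02,0.096],"rotation": [0.005,0,0],"claw": 0},{"offset": [0.016,-0.02,0.096],"rotation": [0.005,0,0],"claw": 0},{"offset": [0.016,-0.02,0.096],"rotation": [0.005,0,0],"claw": 0},{"offset": [0.016,-0.02,0.096],"rotation": [0.005,0,0],"claw": 0}]}}

```text
clock: 4.12
tcp_pos: [0.667, 0.1685, 0.242]
orientation: [-0.004, 2.27, -0.002]
contact_force: [-1.8, -0.3, 4.7]
grip_width: 0.0049
gripper_force: 98.1
```

Request:
{"fn": "drive_tool", "kwargs": {"rows": [{"offset": [-0.08,0,-0.064],"rotation": [0,0,0],"claw": 0},{"offset": [-0.15,0,-0.13],"rotation": [0,0,0],"claw": 0},{"offset": [-0.23,0,-0.193],"rotation": [0,0,0],"claw": 0},{"offset": [-0.23,0,-0.193],"rotation": [0,0,0],"claw": 0},{"offset": [-0.23,0,-0.193],"rotation": [0,0,0],"claw": 0},{"offset": [-0.23,0,-0.193],"rotation": [0,0,0],"claw": 0}]}}

```text
clock: 4.62
tcp_pos: [0.6658, 0.1686, 0.2852]
orientation: [-0.005, 2.273, -0.002]
contact_force: [-2.2, 0.7, -0.1]
grip_width: 0.005
gripper_force: 97.8
```

```bash
python3 - <<'E'
from h import *
o=get_obs(); print(o["tcp_pos"],o["joints"].round(3),o["contact_force"],o["grip_width"])
f=shot("scene","s3")
cv2.imwrite("pics/s3c.png",cv2.resize(f["frame"][90:240,200:360,::-1],None,fx=4.5,fy=3.9))
E
```

```text
[0.6658037  0.16855297 0.28518757] [-0.772  0.184  0.279  2.155  1.517  0.338 -0.313] [-2.20686367  0.73509409 -0.08161793] 0.004964086890164129
```

View pics/s3c.png

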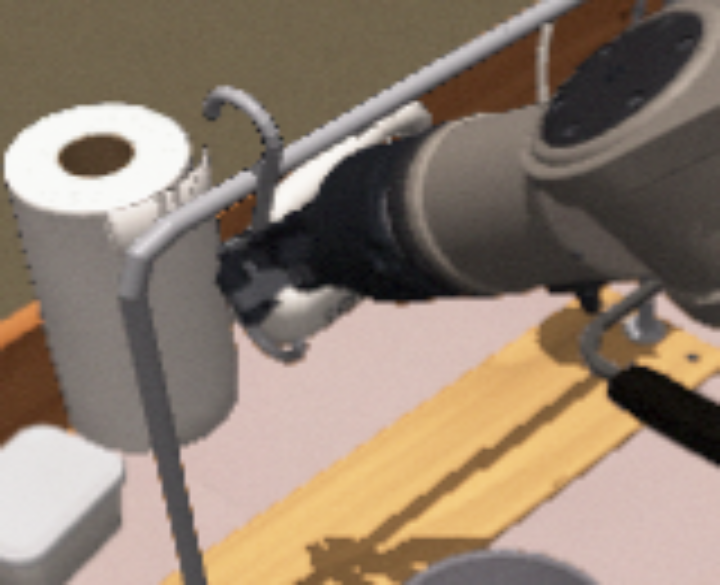

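The hook is firmly held with its upper bend at crop (240,110), clear above the bar. I pull back now.

Request:
{"fn": "drive_tool", "kwargs": {"rows": [{"offset": [0.09,0,-0.1],"rotation": [0,0,0],"claw": 0},{"offset": [0.17,0,-0.2],"rotation": [0,0,0],"claw": 0},{"offset": [0.26,0,-0.3],"rotation": [0,0,0],"claw": 0},{"offset": [0.34,0,-0.41],"rotation": [0,0,0],"claw": 0},{"offset": [0.34,0,-0.41],"rotation": [0,0,0],"claw": 0},{"offset": [0.34,0,-0.41],"rotation": [0,0,0],"claw": 0},{"offset": [0.34,0,-0.41],"rotation": [0,0,0],"claw": 0}]}}

```text
clock: 5.25
tcp_pos: [0.5873, 0.168, 0.2868]
orientation: [-0.004, 2.271, -0.003]
contact_force: [0.8, 0.7, -1.2]
grip_width: 0.0048
gripper_force: 97.8
```

```bash
cat > hk.py <<'E'
from h import *
import sys
o=get_obs(); f=shot("scene",sys.argv[1]); P=cloud(f); p=o["tcp_pos"]
print(p.round(4),o["joints"].round(3),o["contact_force"].round(1),o["orientation"].round(3))
q=P[(abs(P[...,1]-p[1])<.03)&(abs(P[...,0]-p[0])<.07)&(abs(P[...,2]-p[2])<.14)]
for d in list(range(-85,-35,6))+list(range(40,118,6)):
    s=q[abs(q[:,2]-p[2]-d/1e3)<.003]
    if len(s): print(d,len(s),((s.min(0)-p)*1e3).round(),((np.median(s,0)-p)*1e3).round(),((s.max(0)-p)*1e3).round())
E
python3 hk.py s4
```

```text
[0.5873 0.168  0.2868] [-0.842  0.054  0.223  2.295  1.509  0.453 -0.367] [ 0.8  0.7 -1.2] [-0.004  2.271 -0.003]
-67 9 [-26.  -2. -68.] [-18.   2. -65.] [-13.   4. -64.]
-61 29 [-34.  -2. -64.] [-14.   2. -61.] [  2.   5. -58.]
-55 21 [-38.  -1. -58.] [-10.   2. -55.] [  1.   4. -52.]
-49 18 [-39.  -4. -52.] [-33.   2. -48.] [  3.   4. -46.]
-43 8 [-38.  -2. -46.] [-19.   2. -44.] [  3.   3. -40.]
-37 2 [ -3.   3. -40.] [ -1.   4. -39.] [  0.   6. -38.]
40 44 [-50. -30.  37.] [-32.   9.  40.] [-19.  28.  43.]
46 26 [-50. -30.  43.] [-38.  16.  46.] [-22.  29.  49.]
52 31 [-50. -30.  49.] [-42.   4.  53.] [60. 26. 55.]
58 104 [-58. -29.  55.] [57.  3. 59.] [68. 30. 61.]
64 141 [-66. -29.  61.] [60.  4. 63.] [68. 30. 67.]
70 16 [-69.  -0.  68.] [-64.  19.  70.] [-30.  29.  73.]
76 23 [-69.  -1.  73.] [-34.   5.  76.] [-28.  20.  79.]
82 11 [-69.  -0.  79.] [-34.   3.  80.] [-31.  20.  84.]
88 11 [-38.  -1.  85.] [-37.   3.  89.] [-32.   4.  91.]
94 16 [-39.  -1.  91.] [-34.   3.  95.] [ 3.  5. 97.]
100 26 [-38.  -3.  97.] [-34.   3.  99.] [  4.   5. 103.]
106 31 [-37.  -3. 103.] [-30.   3. 107.] [  1.   5. 109.]
112 46 [-31.  -4. 109.] [-20.   2. 112.] [ -2.   5. 115.]
```

Hook in hand: lower bend centre = TCP + (-18, 0, -47) mm, upper bend centre = TCP + (-17.5, 0, +95) mm, as the geometry predicts. I descend on the +x side of the bail crown.

Request:
{"fn": "drive_tool", "kwargs": {"rows": [{"offset": [0.16,0.02,-0.01],"rotation": [0,0,0],"claw": 0},{"offset": [0.32,0.04,-0.02],"rotation": [0,0,0],"claw": 0},{"offset": [0.48,0.04,-0.033],"rotation": [0,0,0],"claw": 0},{"offset": [0.48,0.04,-0.033],"rotation": [0,0,0],"claw": 0},{"offset": [0.48,0.04,-0.033],"rotation": [0,0,0],"claw": 0},{"offset": [0.48,0.04,-0.033],"rotation": [0,0,0],"claw": 0},{"offset": [0.48,0.04,-0.033],"rotation": [0,0,0],"claw": 0}]}}

```text
clock: 5.88
tcp_pos: [0.538, 0.1741, 0.236]
orientation: [-0.003, 2.27, -0.002]
contact_force: [-1.3, 0.3, -1.8]
grip_width: 0.0051
gripper_force: 97.8
```

```bash
python3 - <<'E'
from h import *
o=get_obs(); print(o["tcp_pos"],o["joints"].round(3),o["contact_force"])
print(move([.537,.174,.169],target(.873,0,1)))
f=shot("scene","s5");t=shot("top","t5"); print(proj(f,o["tcp_pos"]))
for F,n in((f,"s"),(t,"t")):
    P=cloud(F); b=P[(P[...,2]>.12)&(P[...,2]<.155)&(abs(P[...,0]-.485)<.03)&(abs(P[...,1]-.17)<.05)]
    b=b[np.argsort(b[:,1])]; print(n,len(b)); print(b[b[:,2]>.136].round(3)[:20])
a=f["frame"][130:310,220:420,::-1]
cv2.imwrite("pics/s5c.png",cv2.resize(a,None,fx=4,fy=3.3))
E
```

```text
[0.53796896 0.17411225 0.23600712] [-0.878  0.087  0.157  2.423  1.728  0.528 -0.705] [-1.29317133  0.30806034 -1.81471848]
(array([0.346, 0.   , 0.282]), array([-0.   , -0.   ,  0.001]))
[[296.87058118 203.47008878]]
s 94
[[0.475 0.164 0.137]
 [0.475 0.168 0.137]
 [0.477 0.169 0.137]
 [0.474 0.172 0.139]
 [0.476 0.172 0.14 ]
 [0.475 0.174 0.14 ]
 [0.475 0.174 0.137]
 [0.477 0.175 0.143]
 [0.476 0.176 0.142]
 [0.475 0.177 0.14 ]
 [0.479 0.179 0.142]
 [0.476 0.179 0.142]
 [0.476 0.179 0.145]
 [0.478 0.18  0.14 ]
 [0.478 0.18  0.137]
 [0.482 0.181 0.138]
 [0.479 0.182 0.138]
 [0.479 0.182 0.142]
 [0.481 0.183 0.137]]
t 5
[]
```

View pics/s5c.png

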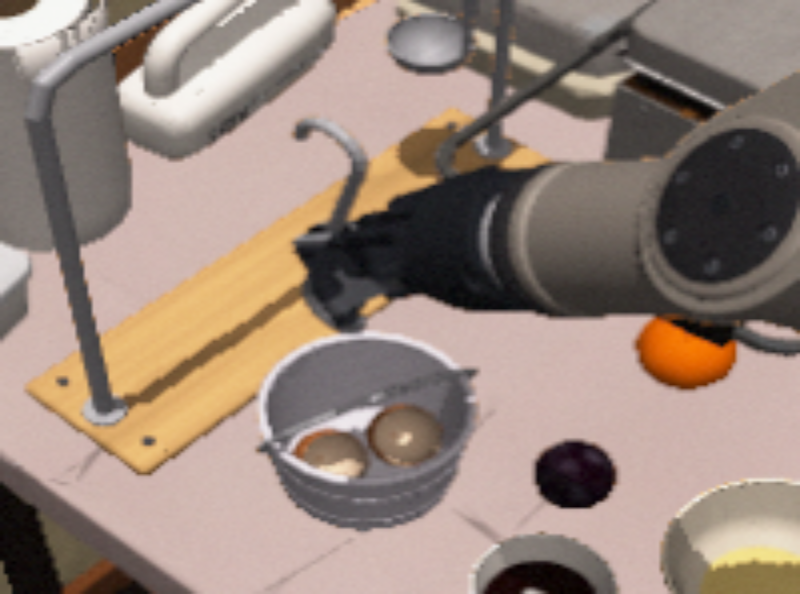

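Hook and bail are clear of each other; the notch reads about (0.477, 0.177, 0.141). Joint 4 is close to its limit, so I turn the hook about vertical by -0.35 rad. That also lines it up with the pail.

Request:
{"fn": "drive_tool", "kwargs": {"rows": [{"offset": [0.014,-0.06,-0.016],"rotation": [0.067,0,0.056],"claw": 0},{"offset": [0.028,-0.113,-0.033],"rotation": [0.134,0,0.1125],"claw": 0},{"offset": [0.028,-0.113,-0.033],"rotation": [0.134,0,0.1125],"claw": 0},{"offset": [0.028,-0.113,-0.033],"rotation": [0.134,0,0.1125],"claw": 0},{"offset": [0.028,-0.113,-0.033],"rotation": [0.134,0,0.1125],"claw": 0},{"offset": [0.028,-0.113,-0.033],"rotation": [0.134,0,0.1125],"claw": 0},{"offset": [0.028,-0.113,-0.033],"rotation": [0.134,0,0.1125],"claw": 0}]}}

```text
clock: 6.57
tcp_pos: [0.5301, 0.1556, 0.2349]
orientation: [0.391, 2.243, -0.188]
contact_force: [-0.1, -0.2, -1.4]
grip_width: 0.0045
gripper_force: 98.1
```

```bash
python3 - <<'E'
from h import *
o=get_obs(); print(o["tcp_pos"],o["joints"].round(3),o["contact_force"])
for p in ([.5315,.157,.2],[.5315,.157,.169]): print(move(p,target(.873,-.35,1)))
E
```

```text
[0.53005869 0.1556277  0.23493614] [-0.964  0.165  0.126  2.332  1.332  0.801 -0.685] [-0.09395177 -0.16267742 -1.41545566]
(array([0.174, 0.013, 0.154]), array([-0.   , -0.001,  0.003]))
(array([0.333, 0.014, 0.287]), array([-0.   , -0.001,  0.003]))
```

Request:
{"fn": "drive_tool", "kwargs": {"rows": [{"offset": [0.08,0.013,0.07],"rotation": [0,0,0.003],"claw": 0},{"offset": [0.17,0.013,0.15],"rotation": [0,0,0.003],"claw": 0},{"offset": [0.25,0.014,0.22],"rotation": [0,0,0.003],"claw": 0},{"offset": [0.333,0.014,0.287],"rotation": [0,0,0.003],"claw": 0},{"offset": [0.333,0.014,0.287],"rotation": [0,0,0.003],"claw": 0},{"offset": [0.333,0.014,0.287],"rotation": [0,0,0.003],"claw": 0},{"offset": [0.333,0.014,0.287],"rotation": [0,0,0.003],"claw": 0}]}}

```text
clock: 7.15
tcp_pos: [0.5318, 0.158, 0.1698]
orientation: [0.399, 2.241, -0.185]
contact_force: [0.2, -0.1, -1.8]
grip_width: 0.0051
gripper_force: 98.1
```

```bash
python3 - <<'E'
from h import *
o=get_obs(); print(o["tcp_pos"],o["joints"].round(3),o["contact_force"])
for p in ([.512,.1640,.169],[.492,.1715,.169]): print(move(p,target(.873,-.35,1)))
f=shot("scene","s6");c=f["frame"][190:290,260:360,::-1]
cv2.imwrite("pics/s6c.png",cv2.resize(c,None,fx=6,fy=6))
P=cloud(f); b=P[(P[...,2]>.136)&(P[...,2]<.155)&(abs(P[...,0]-.482)<.02)&(abs(P[...,1]-.175)<.02)]
print(b.round(3))
E
```

```text
[0.53175119 0.15798008 0.16977879] [-0.958  0.315  0.124  2.371  1.51   0.758 -0.954] [ 0.1841674  -0.05676401 -1.81890962]
(array([ 0.092, -0.008, -0.102]), array([-0.   , -0.   , -0.001]))
(array([ 0.184, -0.007, -0.211]), array([-0.   , -0.   , -0.001]))
[[0.479 0.178 0.141]
 [0.478 0.177 0.141]
 [0.483 0.181 0.136]
 [0.48  0.18  0.139]
 [0.477 0.181 0.142]
 [0.475 0.18  0.143]
 [0.475 0.177 0.139]
 [0.474 0.175 0.139]
 [0.482 0.184 0.137]
 [0.48  0.184 0.138]
 [0.479 0.182 0.138]
 [0.477 0.181 0.139]
 [0.482 0.187 0.137]
 [0.479 0.185 0.137]]
```

View pics/s6c.png

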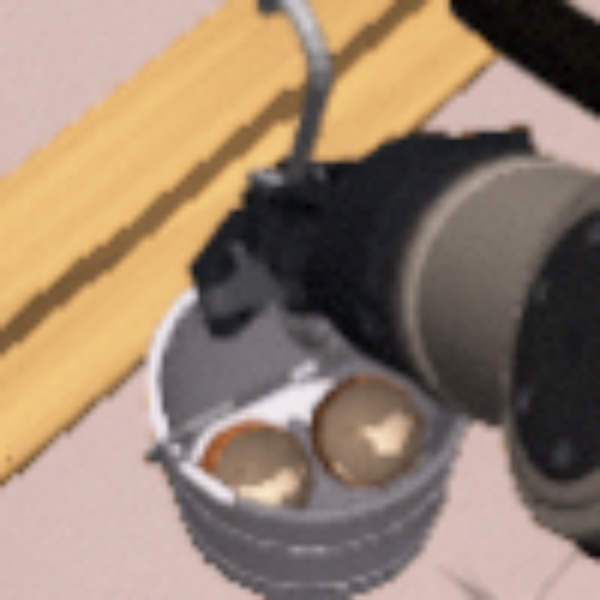

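The tip is beside the crown; the notch shows at crop (310,370) and the hook's bend just right of the fingers at (305,325). I slide under the wire now.

Request:
{"fn": "drive_tool", "kwargs": {"rows": [{"offset": [0.045,0,-0.05],"rotation": [0,0,0],"claw": 0},{"offset": [0.09,0,-0.1],"rotation": [0,0,0],"claw": 0},{"offset": [0.135,0,-0.155],"rotation": [0,0,0],"claw": 0},{"offset": [0.17,0,-0.19],"rotation": [0,0,0],"claw": 0},{"offset": [0.17,0,-0.19],"rotation": [0,0,0],"claw": 0},{"offset": [0.17,0,-0.19],"rotation": [0,0,0],"claw": 0},{"offset": [0.17,0,-0.19],"rotation": [0,0,0],"claw": 0}]}}

```text
clock: 7.78
tcp_pos: [0.4957, 0.1717, 0.168]
orientation: [0.398, 2.241, -0.184]
contact_force: [-0.6, -0.2, -1.5]
grip_width: 0.005
gripper_force: 98.1
```

```bash
python3 - <<'E'
from h import *
o=get_obs(); print(o["tcp_pos"],o["joints"].round(3),o["contact_force"])
f=shot("scene","s7");c=f["frame"][200:280,270:350,::-1]
cv2.imwrite("pics/s7c.png",cv2.resize(c,None,fx=7,fy=7))
P=cloud(f); b=P[(P[...,2]>.10)&(P[...,2]<.150)&(abs(P[...,0]-.472)<.03)&(abs(P[...,1]-.175)<.025)]
print(b[::2].round(3))
E
```

```text
[0.49571536 0.17166061 0.16797392] [-1.013  0.297  0.073  2.406  1.446  0.816 -0.984] [-0.59170143 -0.21187454 -1.51462377]
[[0.482 0.178 0.104]
 [0.482 0.178 0.1  ]
 [0.475 0.179 0.108]
 [0.466 0.183 0.122]
 [0.462 0.181 0.123]
 [0.476 0.181 0.105]
 [0.469 0.183 0.114]
 [0.462 0.184 0.123]
 [0.46  0.181 0.122]
 [0.468 0.185 0.114]
 [0.462 0.185 0.12 ]
 [0.461 0.179 0.114]
 [0.464 0.186 0.115]
 [0.461 0.183 0.115]]
```

View pics/s7c.png

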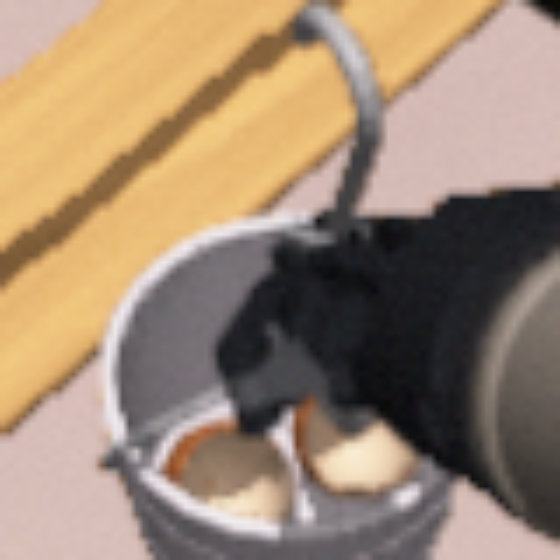

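The bend's tip is past the bail (the tip reads about (0.461, 0.183, 0.123), under the wire) with no contact force. I raise and follow the bail's arc.

Request:
{"fn": "drive_tool", "kwargs": {"rows": [{"offset": [-0.03,0,-0.025],"rotation": [0,0,0],"claw": 0},{"offset": [-0.06,0,-0.05],"rotation": [0,0,0],"claw": 0},{"offset": [-0.09,0,-0.075],"rotation": [0,0,0],"claw": 0},{"offset": [-0.12,0,-0.1],"rotation": [0,0,0],"claw": 0},{"offset": [-0.143,0,-0.12],"rotation": [0,0,0],"claw": 0},{"offset": [-0.17,0,-0.105],"rotation": [0,0,0],"claw": 0},{"offset": [-0.2,0,-0.09],"rotation": [0,0,0],"claw": 0},{"offset": [-0.23,0,-0.075],"rotation": [0,0,0],"claw": 0},{"offset": [-0.265,0,-0.055],"rotation": [0,0,0],"claw": 0},{"offset": [-0.3,0,-0.035],"rotation": [0,0,0],"claw": 0},{"offset": [-0.333,0,-0.018],"rotation": [0,0,0],"claw": 0},{"offset": [-0.333,0,-0.018],"rotation": [0,0,0],"claw": 0},{"offset": [-0.333,0,-0.018],"rotation": [0,0,0],"claw": 0}]}}

```text
clock: 8.92
tcp_pos: [0.5239, 0.1609, 0.2076]
orientation: [0.399, 2.242, -0.185]
contact_force: [-0.1, -0.2, -4.6]
grip_width: 0.0047
gripper_force: 98.8
```

```bash
cat > bail.py <<'E'
from h import *
import sys
o=get_obs(); print(o["tcp_pos"].round(4),o["joints"].round(3),o["contact_force"].round(2),o["moment"].round(2))
print("low est",(o["tcp_pos"]+[-.017,.006,-.047]).round(3))
for n in("scene","top"):
    f=shot(n,sys.argv[1]+n); P=cloud(f)
    z0,z1=map(float,sys.argv[2:4])
    b=P[(P[...,2]>z0)&(P[...,2]<z1)&(abs(P[...,0]-.51)<.08)&(P[...,1]>.09)&(P[...,1]<.245)]
    b=b[np.argsort(b[:,1])]; print(n,len(b)); print(b[::max(1,len(b)//15)].round(3).tolist())
E
python3 bail.py b1 .09 .148
```

```text
[0.5239 0.1609 0.2076] [-0.968  0.221  0.108  2.354  1.389  0.794 -0.802] [-0.11 -0.15 -4.6 ] [0.48 1.33 0.02]
low est [0.507 0.167 0.161]
scene 108
[[0.498, 0.154, 0.138], [0.515, 0.164, 0.147], [0.503, 0.168, 0.148], [0.506, 0.174, 0.14], [0.505, 0.178, 0.145], [0.511, 0.184, 0.143], [0.515, 0.189, 0.14], [0.516, 0.194, 0.137], [0.518, 0.199, 0.133], [0.521, 0.205, 0.133], [0.524, 0.208, 0.127], [0.523, 0.212, 0.124], [0.528, 0.217, 0.116], [0.528, 0.219, 0.115], [0.529, 0.222, 0.106], [0.529, 0.226, 0.095]]
top 78
[[0.485, 0.105, 0.092], [0.483, 0.11, 0.096], [0.489, 0.117, 0.12], [0.487, 0.121, 0.124], [0.491, 0.126, 0.129], [0.494, 0.133, 0.137], [0.496, 0.137, 0.137], [0.498, 0.142, 0.135], [0.501, 0.147, 0.141], [0.501, 0.154, 0.142], [0.518, 0.192, 0.141], [0.518, 0.197, 0.135], [0.523, 0.202, 0.135], [0.526, 0.21, 0.129], [0.529, 0.216, 0.122], [0.53, 0.222, 0.108]]
```

The bail is upright in the hook (crown at about (0.506, 0.168, 0.147), and a downward load has appeared). I lift slowly.

Request:
{"fn": "drive_tool", "kwargs": {"rows": [{"offset": [-0.015,0,-0.0125],"rotation": [0,0,0],"claw": 0},{"offset": [-0.03,0,-0.025],"rotation": [0,0,0],"claw": 0},{"offset": [-0.05,0,-0.042],"rotation": [0,0,0],"claw": 0},{"offset": [-0.075,0,-0.063],"rotation": [0,0,0],"claw": 0},{"offset": [-0.1,0,-0.084],"rotation": [0,0,0],"claw": 0},{"offset": [-0.13,0,-0.109],"rotation": [0,0,0],"claw": 0},{"offset": [-0.16,0,-0.134],"rotation": [0,0,0],"claw": 0},{"offset": [-0.19,0,-0.16],"rotation": [0,0,0],"claw": 0},{"offset": [-0.22,0,-0.185],"rotation": [0,0,0],"claw": 0},{"offset": [-0.25,0,-0.21],"rotation": [0,0,0],"claw": 0},{"offset": [-0.28,0,-0.235],"rotation": [0,0,0],"claw": 0},{"offset": [-0.31,0,-0.26],"rotation": [0,0,0],"claw": 0},{"offset": [-0.34,0,-0.285],"rotation": [0,0,0],"claw": 0},{"offset": [-0.37,0,-0.31],"rotation": [0,0,0],"claw": 0},{"offset": [-0.4,0,-0.335],"rotation": [0,0,0],"claw": 0},{"offset": [-0.42,0,-0.352],"rotation": [0,0,0],"claw": 0},{"offset": [-0.435,0,-0.365],"rotation": [0,0,0],"claw": 0},{"offset": [-0.435,0,-0.365],"rotation": [0,0,0],"claw": 0},{"offset": [-0.435,0,-0.365],"rotation": [0,0,0],"claw": 0},{"offset": [-0.435,0,-0.365],"rotation": [0,0,0],"claw": 0}]}}

```text
clock: 10.68
tcp_pos: [0.5238, 0.161, 0.2927]
orientation: [0.398, 2.242, -0.185]
contact_force: [0.4, -0.4, -3.9]
grip_width: 0.0051
gripper_force: 99.0
```

```bash
python3 bail.py b2 .17 .235; python3 - <<'E'
from h import *
# hook in hand, top bend points in both views
for n in("b2scene","b2top"):
    f=load(n); P=cloud(f); h=P[(P[...,2]>.345)&(P[...,2]<.42)&(abs(P[...,0]-.507)<.05)&(abs(P[...,1]-.167)<.03)]
    print(n,len(h)); 
    for a in range(345,415,8):
        s=h[abs(h[:,2]-a/1e3-.004)<.004]
        if len(s): print(a,s.min(0).round(3),s.max(0).round(3))
    r=P[(abs(P[...,2]-.151)<.012)&(abs(P[...,0]-.507)<.1)&(abs(P[...,1]-.167)<.1)]
    if len(r): print("rim",len(r),r.min(0).round(3),r.max(0).round(3))
print(move([.56,.15,.292],target(.873,0,1)))
E
```

```text
[0.5238 0.161  0.2927] [-0.971  0.054  0.103  2.276  1.188  0.88  -0.492] [ 0.36 -0.43 -3.88] [0.46 1.34 0.04]
low est [0.507 0.167 0.246]
scene 275
[[0.48, 0.108, 0.172], [0.456, 0.137, 0.17], [0.448, 0.152, 0.172], [0.524, 0.162, 0.235], [0.447, 0.166, 0.17], [0.504, 0.173, 0.229], [0.511, 0.179, 0.226], [0.512, 0.188, 0.225], [0.513, 0.195, 0.224], [0.515, 0.202, 0.219], [0.461, 0.208, 0.174], [0.521, 0.214, 0.209], [0.523, 0.218, 0.201], [0.482, 0.222, 0.172], [0.528, 0.225, 0.184], [0.531, 0.228, 0.174]]
top 143
[[0.517, 0.106, 0.172], [0.482, 0.11, 0.189], [0.486, 0.114, 0.202], [0.474, 0.118, 0.172], [0.488, 0.121, 0.21], [0.488, 0.125, 0.21], [0.49, 0.129, 0.216], [0.494, 0.135, 0.224], [0.499, 0.142, 0.223], [0.501, 0.15, 0.229], [0.501, 0.157, 0.228], [0.56, 0.194, 0.17], [0.522, 0.202, 0.217], [0.525, 0.209, 0.21], [0.537, 0.217, 0.172], [0.488, 0.221, 0.173]]
b2scene 208
345 [0.479 0.167 0.345] [0.503 0.196 0.353]
353 [0.476 0.17  0.353] [0.5   0.196 0.36 ]
361 [0.491 0.171 0.362] [0.499 0.174 0.369]
369 [0.489 0.17  0.37 ] [0.497 0.176 0.376]
377 [0.488 0.173 0.377] [0.492 0.176 0.384]
385 [0.487 0.159 0.385] [0.528 0.176 0.393]
393 [0.488 0.164 0.393] [0.523 0.175 0.401]
401 [0.494 0.159 0.401] [0.521 0.173 0.409]
rim 586 [0.446 0.106 0.139] [0.563 0.23  0.163]
b2top 449
345 [0.458 0.137 0.345] [0.508 0.192 0.353]
353 [0.458 0.138 0.353] [0.506 0.197 0.361]
361 [0.459 0.164 0.361] [0.503 0.196 0.369]
369 [0.458 0.165 0.369] [0.501 0.197 0.377]
377 [0.462 0.168 0.378] [0.499 0.196 0.383]
385 [0.491 0.156 0.388] [0.53  0.173 0.393]
393 [0.492 0.157 0.395] [0.53  0.174 0.4  ]
401 [0.496 0.157 0.401] [0.528 0.173 0.409]
409 [0.506 0.163 0.409] [0.518 0.17  0.411]
rim 147 [0.453 0.109 0.139] [0.564 0.219 0.163]
(array([-0.159,  0.014,  0.196]), array([-0.135, -0.001, -0.113]))
```

The pail hangs on the hook about 85 mm above the table, and the upper bend centre is at z of about 0.389. I carry it slowly toward the bar, turning back to yaw 0.

Request:
{"fn": "drive_tool", "kwargs": {"rows": [{"offset": [-0.003,0.001,0.004],"rotation": [-0.001,0,-0.001],"claw": 0},{"offset": [-0.01,0.004,0.011],"rotation": [-0.004,0,-0.003],"claw": 0},{"offset": [-0.022,0.01,0.026],"rotation": [-0.009,0,-0.008],"claw": 0},{"offset": [-0.038,0.016,0.045],"rotation": [-0.016,0,-0.014],"claw": 0},{"offset": [-0.057,0.025,0.068],"rotation": [-0.024,0,-0.02],"claw": 0},{"offset": [-0.079,0.034,0.094],"rotation": [-0.034,0,-0.028],"claw": 0},{"offset": [-0.101,0.044,0.12],"rotation": [-0.043,0,-0.036],"claw": 0},{"offset": [-0.126,0.055,0.15],"rotation": [-0.054,0,-0.045],"claw": 0},{"offset": [-0.152,0.066,0.18],"rotation": [-0.065,0,-0.054],"claw": 0},{"offset": [-0.177,0.077,0.211],"rotation": [-0.076,0,-0.063],"claw": 0},{"offset": [-0.202,0.088,0.241],"rotation": [-0.086,0,-0.072],"claw": 0},{"offset": [-0.224,0.097,0.267],"rotation": [-0.096,0,-0.08],"claw": 0},{"offset": [-0.246,0.107,0.293],"rotation": [-0.105,0,-0.088],"claw": 0},{"offset": [-0.265,0.115,0.316],"rotation": [-0.113,0,-0.095],"claw": 0},{"offset": [-0.281,0.122,0.335],"rotation": [-0.12,0,-0.1],"claw": 0},{"offset": [-0.294,0.127,0.35],"rotation": [-0.126,0,-0.105],"claw": 0},{"offset": [-0.303,0.132,0.361],"rotation": [-0.13,0,-0.108],"claw": 0},{"offset": [-0.31,0.134,0.368],"rotation": [-0.132,0,-0.111],"claw": 0},{"offset": [-0.316,0.137,0.376],"rotation": [-0.135,0,-0.113],"claw": 0},{"offset": [-0.316,0.137,0.376],"rotation": [-0.135,0,-0.113],"claw": 0}]}}

```text
clock: 12.45
tcp_pos: [0.6003, 0.1548, 0.293]
orientation: [-0.0, 2.269, 0.002]
contact_force: [-0.2, -0.8, -4.3]
grip_width: 0.0048
gripper_force: 99.1
```

```bash
python3 - <<'E'
from h import *
o=get_obs(); print(o["tcp_pos"],o["joints"].round(3),o["contact_force"].round(2))
print(move([.667,.140,.294],target(.873,0,1)))
E
python3 hk.py s8
```

```text
[0.60029918 0.15483871 0.29296785] [-0.807  0.053  0.239  2.279  1.509  0.416 -0.332] [-0.23 -0.75 -4.29]
(array([-0.291, -0.099,  0.336]), array([ 0.001, -0.   , -0.   ]))
[0.6003 0.1548 0.293 ] [-0.807  0.053  0.239  2.279  1.509  0.416 -0.332] [-0.2 -0.8 -4.3] [-0.000e+00  2.269e+00  2.000e-03]
-73 9 [-24. -30. -73.] [-21.  22. -71.] [-18.  30. -70.]
-67 32 [-25. -29. -69.] [-21.  11. -67.] [ -8.  29. -64.]
-61 45 [-35.  -7. -64.] [-20.   2. -62.] [ -5.  12. -58.]
-55 26 [-38.  -3. -58.] [-13.   2. -55.] [  1.   4. -52.]
-49 16 [-39.  -2. -51.] [-34.   2. -48.] [  3.   4. -47.]
-43 13 [-38.  -3. -46.] [ -3.   2. -45.] [  3.   4. -41.]
-37 4 [ -3.   2. -39.] [ -1.   3. -39.] [  2.   4. -36.]
40 41 [-51. -29.  37.] [-33.  14.  39.] [-18.  28.  43.]
46 32 [-51.  -9.  43.] [-37.  16.  45.] [46. 30. 49.]
52 108 [-53. -30.  49.] [44.  2. 53.] [53. 29. 55.]
58 118 [-58. -30.  55.] [47.  3. 57.] [55. 30. 61.]
64 34 [-67.  -9.  61.] [-54.  13.  64.] [-25.  28.  67.]
70 22 [-70.  -1.  67.] [-61.  17.  69.] [-28.  28.  73.]
76 19 [-69.  -2.  74.] [-62.  12.  77.] [-28.  20.  79.]
82 9 [-69.  -1.  79.] [-34.   3.  80.] [-29.  18.  83.]
88 14 [-38.  -1.  85.] [-36.   3.  88.] [-32.   4.  91.]
94 18 [-38.  -2.  92.] [-33.   2.  94.] [ 3.  4. 96.]
100 28 [-38.  -3.  97.] [-32.   3. 100.] [  2.   5. 103.]
106 25 [-35.  -2. 103.] [-30.   2. 106.] [  2.   5. 109.]
112 46 [-31.  -3. 109.] [-20.   2. 112.] [ -2.   5. 115.]
```

The hook has not slipped in the grip, and the bar reads x of about 0.65 in this view too. I move over the bar.

Request:
{"fn": "drive_tool", "kwargs": {"rows": [{"offset": [-0.003,-0.001,0.003],"rotation": [0,0,0],"claw": 0},{"offset": [-0.01,-0.003,0.01],"rotation": [0,0,0],"claw": 0},{"offset": [-0.02,-0.007,0.024],"rotation": [0,0,0],"claw": 0},{"offset": [-0.035,-0.012,0.04],"rotation": [0,0,0],"claw": 0},{"offset": [-0.052,-0.018,0.06],"rotation": [0,0,0],"claw": 0},{"offset": [-0.073,-0.025,0.084],"rotation": [0,0,0],"claw": 0},{"offset": [-0.093,-0.032,0.108],"rotation": [0,0,0],"claw": 0},{"offset": [-0.116,-0.04,0.134],"rotation": [0,0,0],"claw": 0},{"offset": [-0.14,-0.048,0.161],"rotation": [0,0,0],"claw": 0},{"offset": [-0.163,-0.055,0.188],"rotation": [0,0,0],"claw": 0},{"offset": [-0.186,-0.063,0.215],"rotation": [0,0,0],"claw": 0},{"offset": [-0.207,-0.07,0.239],"rotation": [0,0,0],"claw": 0},{"offset": [-0.227,-0.077,0.262],"rotation": [0,0,0],"claw": 0},{"offset": [-0.244,-0.083,0.282],"rotation": [0,0,0],"claw": 0},{"offset": [-0.259,-0.088,0.299],"rotation": [0,0,0],"claw": 0},{"offset": [-0.271,-0.092,0.312],"rotation": [0,0,0],"claw": 0},{"offset": [-0.279,-0.095,0.323],"rotation": [0,0,0],"claw": 0},{"offset": [-0.285,-0.097,0.329],"rotation": [0,0,0],"claw": 0},{"offset": [-0.291,-0.099,0.336],"rotation": [0,0,0],"claw": 0},{"offset": [-0.291,-0.099,0.336],"rotation": [0,0,0],"claw": 0}]}}

```text
clock: 14.17
tcp_pos: [0.6647, 0.1415, 0.2922]
orientation: [-0.003, 2.273, 0.004]
contact_force: [-13.6, 0.6, -1.9]
grip_width: 0.0051
gripper_force: 101.8
```

```bash
python3 - <<'E'
from h import *
o=get_obs(); p=o["tcp_pos"]; print(p,o["joints"].round(3),o["contact_force"].round(2))
f=shot("scene","s9"); P=cloud(f); t=shot("top","t9"); T=cloud(t)
for n,C in(("s",P),("t",T)):
    b=C[(C[...,2]>.340)&(C[...,2]<.352)&(abs(C[...,0]-.65)<.012)&(C[...,1]>-.08)&(C[...,1]<.10)]; print(n,"bar",len(b),b.min(0),np.median(b,0),b.max(0))
    h=C[(C[...,2]>.378)&(C[...,2]<.42)&(abs(C[...,0]-.65)<.04)&(abs(C[...,1]-.14)<.03)]; print("top bend",len(h),h.min(0),h.max(0),np.median(h[:,1]))
E
```

```text
[0.66471827 0.14146884 0.29219319] [-0.736  0.154  0.297  2.171  1.524  0.299 -0.281] [-13.55   0.58  -1.89]
s bar 398 [ 0.63807207 -0.07999646  0.3405482 ] [0.64376814 0.01796587 0.34853637] [0.65653509 0.09995687 0.35198946]
top bend 125 [0.62552058 0.1367898  0.3781252 ] [0.66767389 0.14570656 0.40890762] 0.14301268324380395
t bar 512 [ 0.64130221 -0.07931403  0.34170357] [0.64674614 0.01224786 0.34952061] [0.65946092 0.09951806 0.35198668]
top bend 96 [0.62649643 0.13738101 0.37961102] [0.6687523  0.14497753 0.41060398] 0.14082205153333777
```

The slanting shank leans on the bar here (-13 N), so I back off 6 mm and follow the slant down.

Request:
{"fn": "drive_tool", "kwargs": {"rows": [{"offset": [0.013,0,-0.015],"rotation": [0,0,0],"claw": 0},{"offset": [0.026,0,-0.031],"rotation": [0,0,0],"claw": 0},{"offset": [0.026,0,-0.031],"rotation": [0,0,0],"claw": 0},{"offset": [0.047,0,-0.004],"rotation": [0,0,0],"claw": 0},{"offset": [0.068,0,0.022],"rotation": [0,0,0],"claw": 0},{"offset": [0.09,0,0.049],"rotation": [0,0,0],"claw": 0},{"offset": [0.111,0,0.076],"rotation": [0,0,0],"claw": 0},{"offset": [0.13,0,0.098],"rotation": [0,0,0],"claw": 0},{"offset": [0.152,0,0.122],"rotation": [0,0,0],"claw": 0},{"offset": [0.174,0,0.146],"rotation": [0,0,0],"claw": 0},{"offset": [0.174,0,0.146],"rotation": [0,0,0],"claw": 0}]}}

```text
clock: 15.18
tcp_pos: [0.6668, 0.1402, 0.2591]
orientation: [-0.001, 2.27, 0.001]
contact_force: [0.7, 0.8, -4.3]
grip_width: 0.0049
gripper_force: 98.8
```

```bash
python3 - <<'E'
from h import *
o=get_obs(); p=o["tcp_pos"]; print(p,o["joints"].round(3),o["contact_force"].round(2))
P=cloud(shot("scene","s10")); T=cloud(shot("top","t10"))
for n,C in(("s",P),("t",T)):
    h=C[(C[...,2]>.356)&(C[...,2]<.40)&(abs(C[...,0]-.65)<.04)&(abs(C[...,1]-.14)<.03)]; print("top bend",len(h),h.min(0),h.max(0),np.median(h[:,1]))
E
```

```text
[0.66679047 0.1401965  0.25913431] [-0.7    0.212  0.267  2.198  1.802  0.3   -0.578] [ 0.72  0.85 -4.29]
top bend 96 [0.62881331 0.13706389 0.35701294] [0.6703623  0.14590721 0.3759263 ] 0.14250098313330123
top bend 92 [0.63092287 0.13653111 0.36107746] [0.67195912 0.144371   0.37758296] 0.14029032008518388
```

The bend straddles the bar with no contact load. I lower the last 16–17 mm.

Request:
{"fn": "drive_tool", "kwargs": {"rows": [{"offset": [0.015,0,0.013],"rotation": [0,0,0],"claw": 0},{"offset": [0.03,0,0.026],"rotation": [0,0,0],"claw": 0},{"offset": [0.045,0,0.039],"rotation": [0,0,0],"claw": 0},{"offset": [0.06,0,0.051],"rotation": [0,0,0],"claw": 0},{"offset": [0.071,0,0.06],"rotation": [0,0,0],"claw": 0},{"offset": [0.082,0,0.069],"rotation": [0,0,0],"claw": 0},{"offset": [0.082,0,0.069],"rotation": [0,0,0],"claw": 0},{"offset": [0.082,0,0.069],"rotation": [0,0,0],"claw": 0}]}}

```text
clock: 15.95
tcp_pos: [0.6668, 0.1402, 0.2436]
orientation: [-0.0, 2.27, 0.002]
contact_force: [-0.4, -0.0, -3.9]
grip_width: 0.0048
gripper_force: 99.3
```

Request:
{"fn": "drive_tool", "kwargs": {"rows": [{"offset": [0.005,0,0.004],"rotation": [0,0,0],"claw": 0},{"offset": [0.01,0,0.0085],"rotation": [0,0,0],"claw": 0},{"offset": [0.01,0,0.0085],"rotation": [0,0,0],"claw": 0},{"offset": [0.01,0,0.0085],"rotation": [0,0,0],"claw": 0}]}}

```text
clock: 16.28
tcp_pos: [0.6671, 0.1403, 0.2423]
orientation: [0.0, 2.269, 0.002]
contact_force: [-0.9, -0.3, -1.7]
grip_width: 0.0048
gripper_force: 99.4
```

Request:
{"fn": "drive_tool", "kwargs": {"force": 20, "rows": [{"offset": [0.004,0,0.003],"rotation": [0,0,0],"claw": 0},{"offset": [0.004,0,0.003],"rotation": [0,0,0],"claw": 0},{"offset": [0.004,0,0.003],"rotation": [0,0,0],"claw": 0},{"offset": [0.004,0,0.003],"rotation": [0,0,0],"claw": 0.12},{"offset": [0.004,0,0.003],"rotation": [0,0,0],"claw": 0.2},{"offset": [0.004,0,0.003],"rotation": [0,0,0],"claw": 0.3},{"offset": [0.004,0,0.003],"rotation": [0,0,0],"claw": 0.4},{"offset": [0.004,0,0.003],"rotation": [0,0,0],"claw": 0.4},{"offset": [0.004,0,0.003],"rotation": [0,0,0],"claw": 0.4},{"offset": [0.004,0,0.003],"rotation": [0,0,0],"claw": 0.4}]}}

```text
clock: 17.12
tcp_pos: [0.6668, 0.1403, 0.2411]
orientation: [-0.0, 2.269, 0.002]
contact_force: [-0.1, -0.1, -0.4]
grip_width: 0.0337
gripper_force: 0.0
```

```bash
cat > fin.py <<'E'
from h import *
import sys
o=get_obs(); print(o["tcp_pos"].round(4),o["contact_force"].round(2),o["grip_width"].round(3),o["clock"])
S=shot("scene",sys.argv[1]+"s"); T=shot("top",sys.argv[1]+"t")
for n,F in(("s",S),("t",T)):
    C=cloud(F); near=(abs(C[...,0]-.65)<.09)&(abs(C[...,1]-.14)<.09)
    h=C[near&(C[...,2]>.352)&(C[...,2]<.37)&(abs(C[...,0]-.65)<.035)&(abs(C[...,1]-.14)<.012)]
    if len(h): print(n,"top bend",len(h),h.min(0).round(3),h.max(0).round(3),h.mean(0).round(3))
    r=C[near&(abs(C[...,2]-.115)<.010)]
    if len(r): print(n,"rim",len(r),r.min(0).round(3),r.max(0).round(3))
    l=C[near&(C[...,2]>.17)&(C[...,2]<.19)&(abs(C[...,1]-.14)<.02)&(abs(C[...,0]-.65)<.03)]
    if len(l): print(n,"low",len(l),l.min(0).round(3),l.max(0).round(3))
E
python3 fin.py e1
```

```text
Traceback (most recent call last):
  File "fin.py", line 3, in <module>
    o=get_obs(); print(o["tcp_pos"].round(4),o["contact_force"].round(2),o["grip_width"].round(3),o["clock"])
                                                                         ^^^^^^^^^^^^^^^^^^^^^
AttributeError: 'float' object has no attribute 'round'
```

Request:
{"fn": "drive_tool", "kwargs": {"rows": [{"offset": [0,0,-0.08],"rotation": [0,0,0],"claw": 0.4},{"offset": [0,0,-0.2],"rotation": [0,0,0],"claw": 0.4},{"offset": [0,0,-0.35],"rotation": [0,0,0],"claw": 0.4},{"offset": [0,0,-0.55],"rotation": [0,0,0],"claw": 0.4},{"offset": [0,0,-0.75],"rotation": [0,0,0],"claw": 0.4},{"offset": [0,0,-0.95],"rotation": [0,0,0],"claw": 0.4},{"offset": [0,0,-0.95],"rotation": [0,0,0],"claw": 0.4},{"offset": [0,0,-0.95],"rotation": [0,0,0],"claw": 0.4}]}}

```text
clock: 17.78
tcp_pos: [0.5574, 0.1407, 0.3344]
orientation: [-0.0, 2.267, 0.006]
contact_force: [0.7, -0.4, 0.1]
grip_width: 0.0342
gripper_force: 0.0
```

```bash
sed -i 's/o\["grip_width"\].round(3)/o["grip_width"]/' fin.py; python3 fin.py e1; python3 -c "
import cv2;a=cv2.imread('pics/e1s.png')[80:290,190:430];b=cv2.imread('pics/e1t.png')[115:290,235:435]
cv2.imwrite('pics/e1c.png',cv2.hconcat([cv2.resize(a,(420,420)),cv2.resize(b,(380,420))]))"
```

```text
[0.5574 0.1407 0.3344] [ 0.71 -0.44  0.1 ] 0.03419129519931811 17.7833
s top bend 48 [0.635 0.137 0.352] [0.663 0.145 0.36 ] [0.649 0.142 0.355]
s rim 530 [0.585 0.075 0.105] [0.708 0.208 0.125]
s low 76 [0.63  0.121 0.172] [0.669 0.16  0.19 ]
t top bend 63 [0.639 0.128 0.352] [0.666 0.15  0.362] [0.651 0.141 0.356]
t rim 326 [0.589 0.074 0.105] [0.699 0.207 0.125]
t low 67 [0.641 0.121 0.175] [0.667 0.158 0.189]
```

View pics/e1c.png

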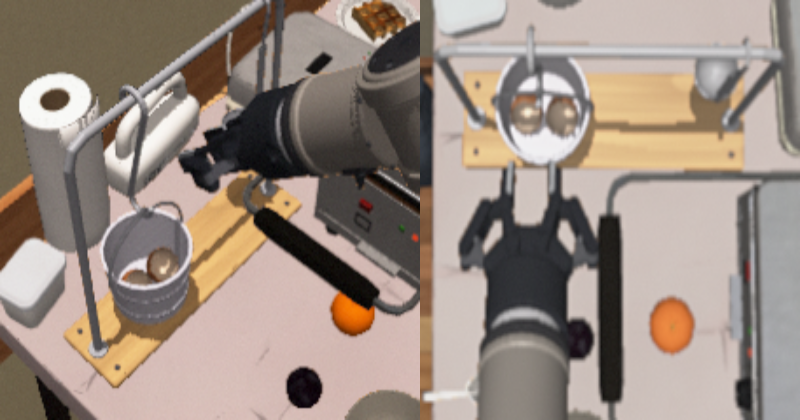

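The pail hangs on the hook from the bar, left panel (150,260), with both eggshells inside. The gripper is clear and the bystanders are in place. I wait for it to settle.

Request:
{"fn": "drive_tool", "kwargs": {"rows": [{"offset": [0,0,-0.2],"rotation": [0,0,0],"claw": 0.4},{"offset": [0,0,-0.2],"rotation": [0,0,0],"claw": 0.4},{"offset": [0,0,-0.2],"rotation": [0,0,0],"claw": 0.4},{"offset": [0,0,-0.2],"rotation": [0,0,0],"claw": 0.4},{"offset": [0,0,-0.2],"rotation": [0,0,0],"claw": 0.4},{"offset": [0,0,-0.2],"rotation": [0,0,0],"claw": 0.4},{"offset": [0,0,-0.2],"rotation": [0,0,0],"claw": 0.4},{"offset": [0,0,-0.2],"rotation": [0,0,0],"claw": 0.4},{"offset": [0,0,-0.2],"rotation": [0,0,0],"claw": 0.4},{"offset": [0,0,-0.2],"rotation": [0,0,0],"claw": 0.4},{"offset": [0,0,-0.2],"rotation": [0,0,0],"claw": 0.4},{"offset": [0,0,-0.2],"rotation": [0,0,0],"claw": 0.4},{"offset": [0,0,-0.2],"rotation": [0,0,0],"claw": 0.4},{"offset": [0,0,-0.2],"rotation": [0,0,0],"claw": 0.4},{"offset": [0,0,-0.2],"rotation": [0,0,0],"claw": 0.4},{"offset": [0,0,-0.2],"rotation": [0,0,0],"claw": 0.4},{"offset": [0,0,-0.2],"rotation": [0,0,0],"claw": 0.4},{"offset": [0,0,-0.2],"rotation": [0,0,0],"claw": 0.4},{"offset": [0,0,-0.2],"rotation": [0,0,0],"claw": 0.4},{"offset": [0,0,-0.2],"rotation": [0,0,0],"claw": 0.4}]}}

```text
clock: 19.55
tcp_pos: [0.5347, 0.1401, 0.3521]
orientation: [-0.0, 2.269, 0.002]
contact_force: [-0.1, -0.1, 0.0]
grip_width: 0.0346
gripper_force: 0.0
```

```bash
python3 - <<'E'
from h import *
ims=[]
for i in range(10):
    f=grab_frame("scene"); ims.append(cv2.cvtColor(f["frame"],cv2.COLOR_RGB2GRAY)[170:245,235:305].astype(np.float32))
for a in ims[1:]: print(np.round(cv2.phaseCorrelate(ims[0],a)[0],2),end=" ")
C=cloud(f)
for z in (.105,.115):
    r=C[(abs(C[...,2]-z)<.005)&(abs(C[...,0]-.65)<.09)&(abs(C[...,1]-.14)<.09)]; print(z,r.min(0).round(3),r.max(0).round(3))
E
```

```text
[0.   0.48] [-0.01  0.51] [-0.04  0.51] [-0.01  0.5 ] [0.01 0.49] [0.01 0.48] [-0.    0.48] [0.   0.49] [-0.   0.5] 0.105 [0.589 0.083 0.1  ] [0.706 0.207 0.11 ]
0.115 [0.585 0.074 0.11 ] [0.71  0.207 0.12 ]
```

The pail is still: its image shifts by under 0.05 px over 0.4 s, apart from one constant offset in the first frame. Handing in.

```bash
python3 -c "
from bench import hand_in; print(hand_in())"
```

```text
the job is handed in; nothing more can be done
None
```

Job handed in: the S-hook hangs on the bar with the pail below it, free and still, both eggshells inside and the bystanders undisturbed; the judging result was not shown.

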